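# Rotate the milk tins in the tea-house rack

## Task

The sloped wooden rack feeds small milk tins down to its low front end. Take the oldest tin, the one lying against the front stop, and lay it on its side in the dark wooden tray for the cook; load the new tin from the cardboard carton into the rack behind the others, lying crosswise like them, so that it ends up last in the row of three.

Things in the scene. Friction and masses are not known exactly. Their poses are not given: they have to be found in the camera images.
- rack: Fixed wooden rack, 265 x 90 mm. Origin on the table under its middle; x level along the lane to the high open rear end, z up. The lane rises 12 deg to +x; rail tops at z 35 mm at the stop (x -115), 87 at the rear (x +130). Side lips 72 mm apart rise 8 mm over the rails, stop posts 36. Tins roll freely down; three in a row rest with centres at (x, z) = (-92, 71), (-33, 83), (26, 96) mm, y 0.
- tin_old: The oldest tin: plain steel cylinder with a paper band, 60 mm in diameter, 60 mm long, about 0.18 kg, first of three alike lying across the lane; it rests on the front stop. When it is lifted out the other two roll down one place. Origin at its centre, y along its axis (x, z turn as it rolls). Grip its two flat ends from above; only the lips, 22 mm below its centre, lie beside them.
- tin_new: The new tin: the same kind and size (60 mm diameter, 60 mm long, about 0.18 kg), lying alone in a low fixed cardboard carton (120 x 140 mm, walls 18 mm high), its axis along the carton's long side, on ledges that keep it from rolling. Origin at its centre, 40 mm above the table; y along its axis (x, z turn as it rolls). Grip its flat ends from above.
- tray: Fixed dark wooden tray, 170 (x) x 160 (y) mm, rim 18 mm high, floor 8 mm above the table, empty. Origin: middle of its underside. Two pale battens along y, 10 mm wide, 8 mm above the floor, 36 mm apart about the middle: a tin laid in the gap between them, axis along y, stays put with its centre 40 mm above the table.
Mind the look-alikes: they are no part of the job. What is shaped like the tin_old but yellow is not meant. What is shaped like the tin_new but green or purple is not meant.

How it is judged (in metres and radians):
At the end, for the whole second after the job is handed in: The oldest tin lies on its side at rest in the tray (centre within 60 mm of its middle in x and y, under 55 mm high); the new tin lies at rest third in the lane behind the two others (within 16 mm along, 15 mm across, 13 mm in height), its axis across the lane within 17 degrees (x of tin_old in the frame of tray between -0.06 and 0.06 m and y of tin_old in the frame of tray between -0.06 and 0.06 m and z of tin_old in the frame of tray below 0.055 m and angle between tin_old's own y axis and vertical between 1.2 and 1.94 rad and linear speed of each of tin_old, tin_new below 0.03 m/s and x of tin_new in the frame of rack between 0.01 and 0.042 m and y of tin_new in the frame of rack between -0.015 and 0.015 m and z of tin_new in the frame of rack between 0.083 and 0.11 m and angle between the y axis of tin_new and the y axis of rack, either way round below 0.3 rad); the robot touches nothing.
It also fails if it takes over 59 s, if anything falls off the work surface, if the arm or the gripper's body presses on something with over 40 N, if the wrist force passes 120 N, or if a joint passes its speed limit or range.

## Robot

A 6-joint arm with a two-finger parallel gripper is mounted at the origin on the work surface. World frame = base frame: x ahead of the robot, y to its left, z up, the work surface at z = 0. Lengths are in m, angles in degrees, forces in N, time in s.
With the tool pointing down it reaches from about 0.35 to 0.875 m from the base axis. Payload 4.2 kg.
Tool frame: the origin (TCP) lies where the fingers leave the gripper's body, on its centre line; the fingertips stand 70 mm ahead of it and the grasp point (between the pads) lies 51 mm ahead of it; z points along the fingers, y is the direction in which the jaws open and shut (so a half turn about z gives the same grasp; the last joint's range is limited). The gripper opens to 87 mm and grips with 3 to 60 N. Pads are 19 mm wide; open, the fingers measure 117 mm over their backs; the gripper's body (75 mm by 190 mm) begins 51 mm behind the grasp point.
Start: joints at [85.405, 22.042, 0.453, 0, -68.411, -14.817], TCP at [0.208, 0.589, 0.292] pointing down, gripper open.
Joint ranges: [-179.83, 179.83], [-69.29, 118.12], [-61.27, 80.66], [-181.25, 117.63], [-171.15, -9.14], [-177.46, 177.46]. Speed limits (degrees/s): [159.86, 159.86, 180, 180, 180, 180].

## Interface

Orientations are given as a 3x3 rotation matrix whose columns are the frame's x, y, z axes.
In Python, from station import sense, capture, camera_model, finish_job gives the robot as it stands.
- The arm moves only by the shell command python3 -m inch 'ROWS'. ROWS is JSON, a list of rows, each an object with "hand": the closure, from 0 (fully open) to 1 (shut); "slide": the shift along the world's x, y, z in cm, a list of three; "yaw": the turn about the world's z in rad. A call has 1 to 10 rows; each row is the pose to reach, as a shift and turn from the pose commanded when the call began; what a row does not reach only later rows make up. A row lasts 1/8 s, in which the tool goes at most 62.5 mm and 10.7 degrees, less where a joint would pass 70% of its speed; a pose out of reach is approached as far as the arm can. A call with a gripper value outside its range is refused whole. The fingers move at their own pace and stop on an object; the grip force is fixed at half the most. Time passes only in rows, so rows that repeat a pose let the fingers close. It gives the time, the measured TCP pose, the force and the opening at its end, in the units of the state.
- sense(): the state, without advancing time (a new reading comes with each control period).
- capture(name): name is "side" or "top"; returns the picture (400x640x3 uint8, blue, green, red); there is no depth.
- camera_model(name): a dict with "mtx" (3x3 intrinsics, pixels), "xyz" and "orientation" of the camera in the world. Camera axes: x right, y up, looking along -z (the intrinsics and any distortion apply to the point x, -y, -z); pixel columns grow to the right and rows downward; lengths in m; the calibration is good to about 2 mm. A picture is of the moment at which its call begins. camera_model takes no time and is no camera call.
- finish_job(): hands the job in, once; it reports no verdict.
The state is a dict: "time_s": time; "joints": joint angles; "joint_velocities": joint speeds; "effort": joint torques, N m; "tcp_pos": TCP position; "ee_rot": TCP orientation; "wrist_force": force on the tool from outside, world axes, zero at the start; "moment": the same for the moment, N m; "gripper_width": opening from 0.0 (shut) to 1.0 (fully open).
Only numpy, scipy, OpenCV 4.12 (cv2) and the standard library are available. Lean on these libraries where they do the work, as an engineer would, in place of code of your own. Each camera call takes 0.05 s, during which the arm holds its last target. There are 200 camera calls.

## Working session

There is one attempt and no reset: what is moved stays moved. The work goes in short steps, Python scripts to look and compute and a shell command to move; the robot and the scene stay as the last step left them, time stands still between calls to the robot, and variables do not carry over. Pictures are saved under pics/ and viewed, about 8 in all and at most 12, crops included, and the job is handed in when it is done.

```bash
mkdir -p pics; python3 - <<'E'
from station import sense,capture,camera_model
import cv2
for n in("top","side"):
    cv2.imwrite(f"pics/{n}0.png",capture(n)); m=camera_model(n); print(n,m)
print(sense())
E
```

```text
top {'mtx': array([[408.42401191,   0.        , 319.74436114],
       [  0.        , 408.42401191, 197.33899779],
       [  0.        ,   0.        ,   1.        ]]), 'xyz': array([0.42635776, 0.07450715, 1.03537994]), 'orientation': array([[-0.01125932,  0.99847448, -0.05405505],
       [-0.99976272, -0.01224902, -0.01801271],
       [-0.01864735,  0.05383942,  0.99837548]])}
side {'mtx': array([[504.61436016,   0.        , 316.5236663 ],
       [  0.        , 504.61436016, 200.53476448],
       [  0.        ,   0.        ,   1.        ]]), 'xyz': array([ 0.02857376, -0.64209778,  0.93147892]), 'orientation': array([[ 0.84757666,  0.37284364, -0.37762604],
       [-0.53059465,  0.60763362, -0.59097437],
       [ 0.00911724,  0.70126244,  0.71284491]])}
{'time_s': 0.1, 'joints': array([ 8.54037637e+01,  2.20871305e+01,  3.87901646e-01, -2.16071141e-02,
       -6.84121132e+01, -1.48136449e+01]), 'joint_velocities': array([ 0.00029144, -0.12261973,  0.23518771,  0.11133587,  0.06758836,
        0.02686264]), 'effort': array([ 7.24269994e-04, -3.91689956e+01,  1.87935090e+01,  4.23187137e+00,
        1.34329568e-02, -7.60424359e-05]), 'tcp_pos': array([0.20759107, 0.58909883, 0.29127231]), 'ee_rot': array([[ 9.43119167e-01, -3.32454481e-01, -5.05254703e-04],
       [-3.32454827e-01, -9.43117248e-01, -1.90891103e-03],
       [ 1.58111602e-04,  1.96830495e-03, -9.99998050e-01]]), 'wrist_force': array([ 0.17433519, -0.03742372,  0.26619893]), 'moment': array([-0.04018235,  0.01899445, -0.03179618]), 'gripper_width': 0.9987286743971677}
```

View pics/top0.png

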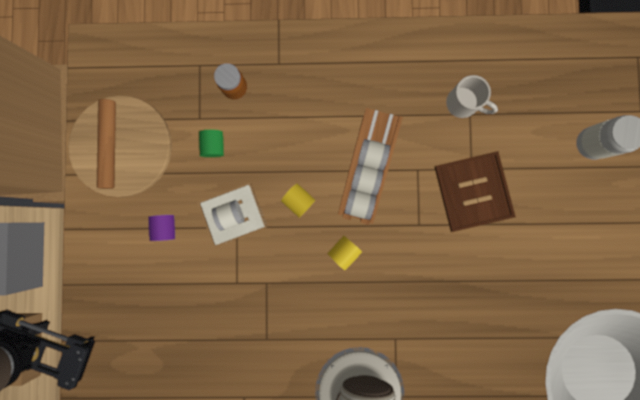

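View pics/side0.png

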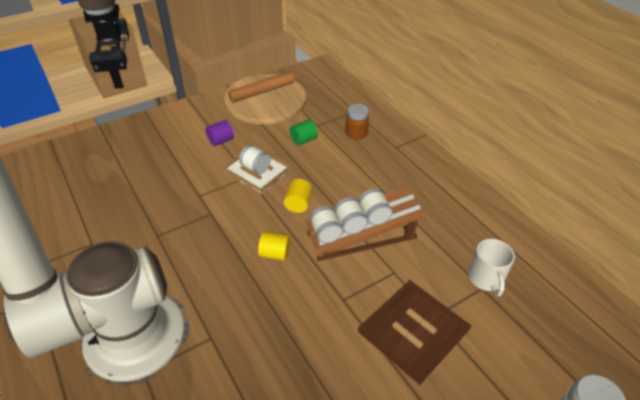

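The top view shows the rack at (370,165), with exposed rails at the top end (385,125). The tin at the low front is at (361,205), the carton with the new tin is at (232,214), and the tray is at (475,191).

Things that could be mistaken for the tins:
- **tin_old:** the front tin at (361,205) is the one I want. The yellow tins at (298,200) and (345,253) are not, and neither are the second and third tins at (367,180) and (374,154).
- **tin_new:** the carton tin at (230,215) is the one I want. The green tin at (211,143) and the purple tin at (161,228) are not.

Next I'll measure and take the close crop.

```bash
cat > h.py <<'E'
import numpy as np, cv2
from station import sense,capture,camera_model
def ray(n,uv):
    m=camera_model(n); d=np.linalg.inv(m["mtx"])@[uv[0],uv[1],1]
    return m["xyz"], m["orientation"]@(d*[1,-1,-1])
def on_z(n,uv,z):
    o,d=ray(n,uv); return o+d*(z-o[2])/d[2]
def proj(n,p):
    m=camera_model(n); c=(m["orientation"].T@(np.asarray(p)-m["xyz"]))*[1,-1,-1]
    q=m["mtx"]@c; return q[:2]/q[2]
def tri(uvt,uvs):
    (a,d),(b,e)=ray("top",uvt),ray("side",uvs); d=d/np.linalg.norm(d); e=e/np.linalg.norm(e)
    s=np.linalg.lstsq(np.c_[d,-e],b-a,rcond=None)[0]; p,q=a+d*s[0],b+e*s[1]
    return (p+q)/2,np.linalg.norm(p-q)
def blobs(mask,box,amin):
    m=np.zeros_like(mask); x0,y0,x1,y1=box; m[y0:y1,x0:x1]=mask[y0:y1,x0:x1]
    return [c for c in cv2.findContours(m,cv2.RETR_EXTERNAL,cv2.CHAIN_APPROX_NONE)[0] if cv2.contourArea(c)>amin]
E
python3 - <<'E'
from h import *
t=cv2.imread("pics/top0.png"); s=cv2.imread("pics/side0.png")
ht=cv2.cvtColor(t,cv2.COLOR_BGR2HSV); hs=cv2.cvtColor(s,cv2.COLOR_BGR2HSV)
def rep(name,c,view,z,vis):
    r=cv2.minAreaRect(c); b=cv2.boxPoints(r); P=np.array([on_z(view,p,z) for p in b])
    print(name,np.round(r[0],1),np.round(P.mean(0),4),"sides",np.round(np.linalg.norm(np.diff(P,axis=0),axis=1)[:2],4),
      "ang",np.round(np.degrees(np.arctan2(*(P[1]-P[0])[1::-1])),1))
    cv2.polylines(vis,[np.int32(b*1)],True,(255,0,255),1)
vis=t.copy(); vs=s.copy()
for c in blobs(((ht[...,2]<95)*255).astype('u1'),(425,140,525,240),1500): rep("tray",c,"top",.016,vis)
for c in blobs(((ht[...,1]<75)*255).astype('u1'),(195,175,275,250),800): rep("carton",c,"top",.018,vis)
for c in blobs(((ht[...,1]<75)*255).astype('u1'),(335,135,400,230),150): rep("racktins",c,"top",.083,vis)
red=((ht[...,1]>130)&(ht[...,0]<12)*1)
for p in[(372,125),(345,215),(390,117),(420,200),(361,205),(361,195),(230,215),(222,218)]: print(p,ht[p[1],p[0]],end=' ')
a=cv2.resize(vis[100:240,190:520],None,fx=2.4,fy=2.4,interpolation=2)
b=cv2.resize(vs[130:270,220:440],None,fx=2,fy=2,interpolation=2)
o=np.zeros((a.shape[0]+b.shape[0],a.shape[1],3),'u1'); o[:a.shape[0]]=a; o[a.shape[0]:,:b.shape[1]]=b
cv2.imwrite("pics/crop1.png",o[:600]); print(o.shape)
E
```

```text
tray [473.9 191.5] [ 0.4918 -0.2901  0.016 ] sides [0.165  0.1698] ang -76.4
carton [231.8 214.4] [0.4416 0.3133 0.018 ] sides [0.135  0.1148] ang -70.1
racktins [368.3 174.8] [ 0.5298 -0.0225  0.083 ] sides [0.2035 0.0666] ang -15.7
(372, 125) [ 18  14 177] (345, 215) [ 13 146 141] (390, 117) [ 26  12 176] (420, 200) [ 16 127 133] (361, 205) [ 23  24 195] (361, 195) [ 26  26 158] (230, 215) [ 25  22 200] (222, 218) [ 25  23 200] (616, 792, 3)
```

View pics/crop1.png

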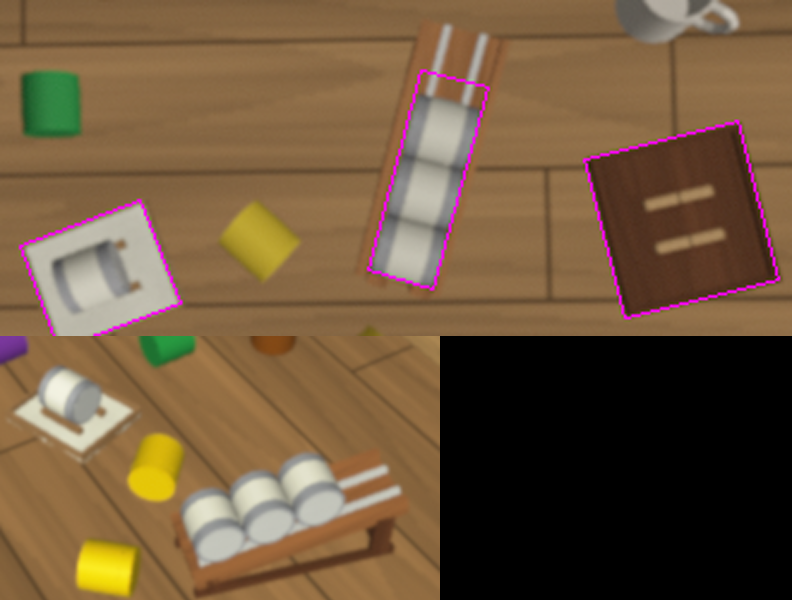

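The crop confirms the choice. tin_old is the lowest tin against the stop (the end away from the exposed rails), and the carton tin is plain white and steel. The rack axis is about -15° and the tin axis in the carton about -70°. Now I'll refine the tin, batten and rail positions.

```bash
python3 - <<'E'
from h import *
t=cv2.imread("pics/top0.png"); s=cv2.imread("pics/side0.png")
ht=cv2.cvtColor(t,cv2.COLOR_BGR2HSV); hs=cv2.cvtColor(s,cv2.COLOR_BGR2HSV)
def pts(c,shape):
    m=np.zeros(shape,'u1'); cv2.drawContours(m,[c],-1,1,-1); return np.argwhere(m)[:,::-1].astype(float)
k=cv2.getStructuringElement(cv2.MORPH_ELLIPSE,(13,13))
w=cv2.morphologyEx(((ht[...,1]<75)*255).astype('u1'),cv2.MORPH_OPEN,k)
ws=cv2.morphologyEx(((hs[...,1]<75)*255).astype('u1'),cv2.MORPH_OPEN,k)
ct=max(blobs(w,(335,135,400,230),300),key=cv2.contourArea); cs=max(blobs(ws,(300,180,400,250),300),key=cv2.contourArea)
pt=pts(ct,t.shape[:2]); ps=pts(cs,t.shape[:2])
mt,ms=pt.mean(0),ps.mean(0); print("row centre px",mt,ms,"tri",tri(mt,ms),"z-plane",on_z("top",mt,.083))
# principal axis ends -> heights of lane at those ends
r=cv2.minAreaRect(ct); print(r); b=cv2.boxPoints(r)
e=[(b[i]+b[(i+1)%4])/2 for i in range(4)]
e=sorted(e,key=lambda p:p[1]); lo,hi=e[-1],e[0]
L,H=on_z("top",lo,.071-.006),on_z("top",hi,.096+.006); d=H-L; print("ends",L,H,"len(exp .178)",np.linalg.norm(d[:2]),"yaw",np.degrees(np.arctan2(d[1],d[0])))
# rails: pale pixels beyond tins
rl=((ht[...,1]<60)*255).astype('u1'); 
for c in blobs(rl,(360,100,400,137),20):
    q=pts(c,t.shape[:2]); vx,vy,x,y=cv2.fitLine(q.astype('f4'),cv2.DIST_L2,0,.01,.01).ravel(); u=np.array([vx,vy])*(-1 if vy>0 else 1)
    j=(q-[x,y])@u; A=on_z("top",[x,y]+u*j.max(),.087); B=on_z("top",[x,y]+u*j.min(),.076); print("rail rear",A,"yaw",np.degrees(np.arctan2(*(A-B)[1::-1])))
# battens
bt=((ht[...,2]>105)*255).astype('u1'); B=[]
for c in blobs(bt,(450,165,500,215),30):
    q=pts(c,t.shape[:2]); vx,vy,x,y=cv2.fitLine(q.astype('f4'),cv2.DIST_L2,0,.01,.01).ravel()
    P=on_z("top",(x,y),.016); Q=on_z("top",(x+10*vx,y+10*vy),.016); B.append(P); print("batten",P,np.degrees(np.arctan2(*(Q-P)[1::-1])))
print("tray c",np.mean(B,0),"gap",np.linalg.norm(B[0]-B[-1]))
# new tin
print(ht[205:226:3,214:252:3,2]); 
g=(((ht[...,1]<75)&(ht[...,2]<178))*255).astype('u1')
cc=blobs(g,(208,195,250,235),15); print([ (cv2.contourArea(c),cv2.minAreaRect(c)) for c in cc])
r=cv2.minAreaRect(np.vstack(cc)); P=np.array([on_z("top",p,.04) for p in cv2.boxPoints(r)]); print("newtin",P.mean(0),np.linalg.norm(np.diff(P,axis=0),axis=1))
E
```

```text
row centre px [366.98049477 178.82635585] [350.73895284 215.67953955] tri (array([ 0.52018348, -0.01942969,  0.08090842]), np.float64(0.00022594747800571167)) z-plane [ 0.51987968 -0.01916646  0.083     ]
((367.1473388671875, 179.0726318359375), (28.407306671142578, 77.6208724975586), 14.931416511535645)
ends [0.43216818 0.00388586 0.065     ] [ 0.60371131 -0.04213557  0.102     ] len(exp .178) 0.1776091723262217 yaw -15.01763303167451
rail rear [ 0.6718093  -0.07802336  0.087     ] yaw -15.290488573167233
rail rear [ 0.68174606 -0.04355665  0.087     ] yaw -15.465483993983105
batten [ 0.4703002  -0.29813711  0.016     ] -77.62389322080239
batten [ 0.51536616 -0.28830363  0.016     ] -77.65714508595778
tray c [ 0.49283318 -0.29322037  0.016     ] gap 0.04612633132225034
[[191 175 146 116 123 121  99 116 136 185 188 188 189]
 [ 98 118 131 142 153 160 118 124 129 170 187 188 189]
 [ 93 144 161 169 176 182 142 139 135 147 189 188 189]
 [111 156 180 185 190 196 178 146 147 133 188 190 190]
 [131 149 193 198 202 204 204 153 151 139 158 157 191]
 [153 143 198 206 206 206 207 181 150 135 129 158 188]
 [178 149 179 206 205 204 202 198 161 170 188 192 192]]
[(505.0, ((229.13015747070312, 214.01370239257812), (25.63201141357422, 35.11235046386719), 69.44395446777344))]
newtin [0.44218319 0.31459292 0.04      ] [0.08600583 0.0629435  0.08569794]
```

Everything agrees: triangulated height 81 mm (expected 83), row length 178 mm (178), batten gap 46 mm (46), and the rail ends match the rack frame.

| Target | Position (m) | Axis angle |
|---|---|---|
| tin_old | (0.463, -0.004, 0.071) | -105.2° |
| Third slot | (0.577, -0.035, 0.096) | -105.2° |
| Tray | (0.493, -0.293) | -77.6° |
| tin_new | (0.441, 0.3135, 0.040) | -70° |

First I'll move above tin_old.

```bash
python3 -m inch '[{"hand":0,"slide":[2.5,-6,0],"yaw":0.07},{"hand":0,"slide":[5,-12,0],"yaw":0.07},{"hand":0,"slide":[7.5,-17.5,0],"yaw":0.07},{"hand":0,"slide":[10,-23,0],"yaw":0.07},{"hand":0,"slide":[12.5,-29,0],"yaw":0.07},{"hand":0,"slide":[15,-35,0],"yaw":0.07},{"hand":0,"slide":[17.5,-41,0],"yaw":0.07},{"hand":0,"slide":[20,-47,0],"yaw":0.07},{"hand":0,"slide":[22.5,-53,0],"yaw":0.07},{"hand":0,"slide":[25.5,-58,0],"yaw":0.07}]'
python3 -m inch '[{"hand":0,"slide":[0,-1.3,-4],"yaw":0},{"hand":0,"slide":[0,-1.3,-7],"yaw":0},{"hand":0,"slide":[0,-1.3,-9],"yaw":0},{"hand":0,"slide":[0,-1.3,-9],"yaw":0}]'; python3 -c "
from station import *;import numpy as np
s=sense();print(s['tcp_pos'],np.degrees(np.arctan2(s['ee_rot'][1,1],s['ee_rot'][0,1])),s['joints'])"
```

```text
time_s: 1.35
tcp_pos: [0.4583, 0.0153, 0.2924]
ee_rot: [[0.964, -0.265, 0.0], [-0.265, -0.964, 0.0], [0.0, -0.0, -1.0]]
wrist_force: [1.2, 1.0, 0.4]
gripper_width: 1.0
time_s: 1.85
tcp_pos: [0.4572, 0.0039, 0.2007]
ee_rot: [[0.964, -0.266, -0.004], [-0.266, -0.964, -0.001], [-0.004, 0.003, -1.0]]
wrist_force: [0.5, -0.6, 1.0]
gripper_width: 1.003
[0.45720232 0.0038551  0.20071345] -105.43093588878125 [ 2.09318545e+01  1.13681816e+01 -2.96636695e+01 -1.97462967e-02
 -4.92315878e+01  5.36498603e+01]
```

```bash
python3 -m inch '[{"hand":0,"slide":[0.6,-0.8,0],"yaw":0},{"hand":0,"slide":[0.6,-0.8,0],"yaw":0},{"hand":0,"slide":[0.6,-0.8,0],"yaw":0}]'; python3 - <<'E'
from h import *
s=sense(); print(s['tcp_pos']); a,b=capture("top"),capture("side")
g=s['tcp_pos']+s['ee_rot'][:,2]*.051
for n,i in(("top",a),("side",b)): print(n,proj(n,g),proj(n,[.463,-.0037,.071]))
o=np.hstack([cv2.resize(a[150:250,310:410],(400,400)),cv2.resize(b[150:270,280:400],(400,400))]); cv2.imwrite("pics/g1.png",o)
E
```

```text
time_s: 2.22
tcp_pos: [0.4646, -0.0037, 0.2029]
ee_rot: [[0.964, -0.266, 0.001], [-0.266, -0.964, 0.001], [0.001, -0.001, -1.0]]
wrist_force: [0.4, 0.0, -0.6]
gripper_width: 1.001
[ 0.46456653 -0.00367288  0.20289386]
top [363.32004465 201.22041988] [360.34114065 203.43422813]
side [327.43234837 198.77221755] [325.97774761 223.93040249]
```

View pics/g1.png

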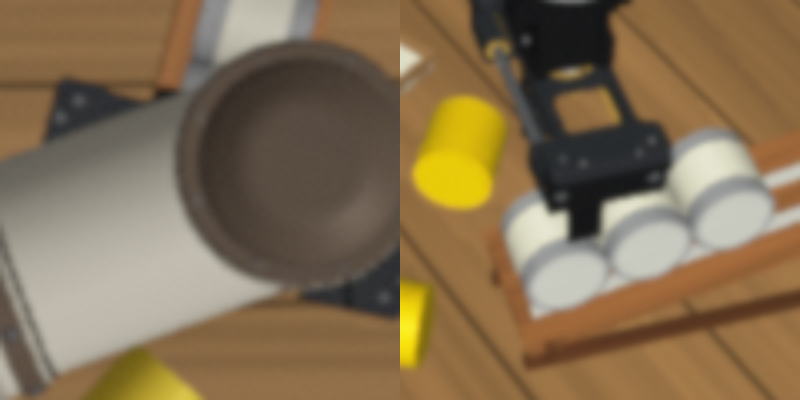

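The gripper stands right above the front tin in the side view (front tin at about (326,224), finger at about (335,215) while still 78 mm high). I'll descend and grip.

```bash
python3 -m inch '[{"hand":0,"slide":[-0.1,0,-2],"yaw":0},{"hand":0,"slide":[-0.1,0,-4],"yaw":0},{"hand":0,"slide":[-0.1,0,-6],"yaw":0},{"hand":0,"slide":[-0.1,0,-7],"yaw":0},{"hand":0,"slide":[-0.1,0,-7.8],"yaw":0},{"hand":0,"slide":[-0.1,0,-7.8],"yaw":0},{"hand":0,"slide":[-0.1,0,-7.8],"yaw":0}]'
python3 -m inch '[{"hand":1,"slide":[0,0,0],"yaw":0},{"hand":1,"slide":[0,0,0],"yaw":0},{"hand":1,"slide":[0,0,0],"yaw":0},{"hand":1,"slide":[0,0,0],"yaw":0},{"hand":1,"slide":[0,0,0],"yaw":0},{"hand":1,"slide":[0,0,0],"yaw":0}]'
```

```text
time_s: 3.2
tcp_pos: [0.4636, -0.0036, 0.1248]
ee_rot: [[0.964, -0.265, 0.001], [-0.265, -0.964, 0.0], [0.001, -0.001, -1.0]]
wrist_force: [-0.2, -0.5, -0.2]
gripper_width: 0.999
time_s: 3.95
tcp_pos: [0.4633, -0.0037, 0.1243]
ee_rot: [[0.964, -0.266, 0.0], [-0.266, -0.964, -0.0], [0.0, 0.0, -1.0]]
wrist_force: [-0.6, -1.0, 1.9]
gripper_width: 0.686
```

Opening is 0.686 × 87 = 59.7 mm, so the tin is gripped. Now I'll lift, then carry it to the tray.

```bash
python3 -m inch '[{"hand":1,"slide":[0,0,1],"yaw":0},{"hand":1,"slide":[0,0,2],"yaw":0},{"hand":1,"slide":[0,0,4],"yaw":0},{"hand":1,"slide":[0,0,6],"yaw":0},{"hand":1,"slide":[0,0,8],"yaw":0},{"hand":1,"slide":[0,0,10],"yaw":0},{"hand":1,"slide":[0,0,11],"yaw":0},{"hand":1,"slide":[0,0,11.5],"yaw":0}]'
python3 -m inch '[{"hand":1,"slide":[0.3,-3,0],"yaw":0.05},{"hand":1,"slide":[0.6,-6,0],"yaw":0.1},{"hand":1,"slide":[1,-9.5,0],"yaw":0.16},{"hand":1,"slide":[1.4,-13.5,0],"yaw":0.23},{"hand":1,"slide":[1.8,-17.5,0],"yaw":0.3},{"hand":1,"slide":[2.3,-21.5,0],"yaw":0.37},{"hand":1,"slide":[2.7,-25,0],"yaw":0.43},{"hand":1,"slide":[3,-28,0],"yaw":0.485},{"hand":1,"slide":[3,-29,0],"yaw":0.485},{"hand":1,"slide":[3,-29,0],"yaw":0.485}]'
python3 - <<'E'
from h import *
s=sense(); print(s['tcp_pos'],np.degrees(np.arctan2(s['ee_rot'][1,1],s['ee_rot'][0,1])))
o=capture("side")
cv2.imwrite("pics/t1.png",cv2.resize(o[150:400,260:560],(720,600)))
E
```

```text
time_s: 4.95
tcp_pos: [0.4631, -0.0037, 0.2398]
ee_rot: [[0.964, -0.266, 0.001], [-0.266, -0.964, 0.001], [0.001, -0.001, -1.0]]
wrist_force: [-0.5, 0.7, -2.2]
gripper_width: 0.686
time_s: 6.2
tcp_pos: [0.4928, -0.2938, 0.2384]
ee_rot: [[0.977, 0.213, -0.002], [0.213, -0.977, 0.001], [-0.001, -0.001, -1.0]]
wrist_force: [-0.2, 0.3, -2.3]
gripper_width: 0.686
[ 0.49280568 -0.29376095  0.23836866] -77.7079980248979
```

View pics/t1.png

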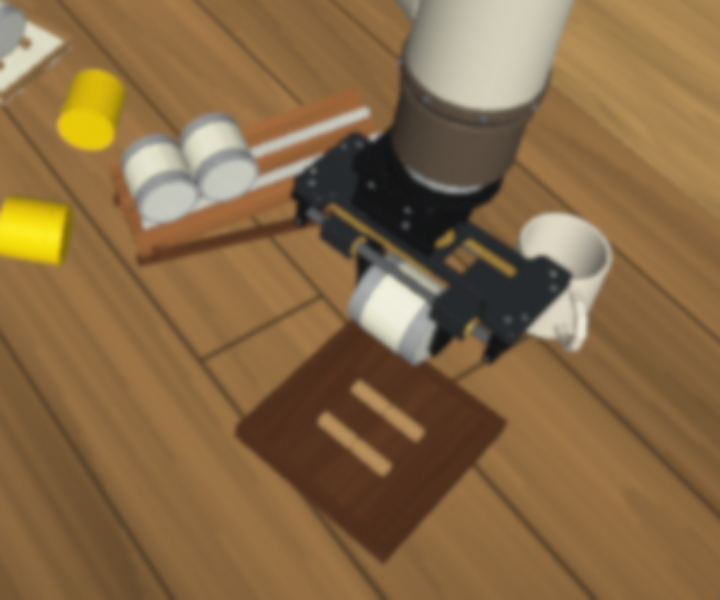

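The tin is held level above the tray (crop (395,310)), parallel to the battens, and the other two tins have rolled down against the stop (160,180) and (220,160). Next I'll lower and release.

```bash
python3 -m inch '[{"hand":1,"slide":[0,0,-3],"yaw":0},{"hand":1,"slide":[0,0,-6],"yaw":0},{"hand":1,"slide":[0,0,-9],"yaw":0},{"hand":1,"slide":[0,0,-11],"yaw":0},{"hand":1,"slide":[0,0,-12.5],"yaw":0},{"hand":1,"slide":[0,0,-13.5],"yaw":0},{"hand":1,"slide":[0,0,-14.2],"yaw":0},{"hand":1,"slide":[0,0,-14.5],"yaw":0},{"hand":1,"slide":[0,0,-14.5],"yaw":0}]'
python3 -m inch '[{"hand":0,"slide":[0,0,0],"yaw":0},{"hand":0,"slide":[0,0,0],"yaw":0},{"hand":0,"slide":[0,0,0],"yaw":0},{"hand":0,"slide":[0,0,0],"yaw":0},{"hand":0,"slide":[0,0,0],"yaw":0},{"hand":0,"slide":[0,0,0],"yaw":0}]'
```

```text
time_s: 7.38
tcp_pos: [0.4934, -0.2938, 0.0945]
ee_rot: [[0.977, 0.214, 0.0], [0.214, -0.977, -0.0], [0.0, 0.0, -1.0]]
wrist_force: [-0.8, -0.3, -1.8]
gripper_width: 0.688
time_s: 8.12
tcp_pos: [0.4933, -0.2937, 0.0942]
ee_rot: [[0.977, 0.215, -0.0], [0.215, -0.977, -0.0], [-0.0, -0.0, -1.0]]
wrist_force: [0.1, 0.8, 1.3]
gripper_width: 0.998
```

```bash
python3 -m inch '[{"hand":0,"slide":[0,0,2],"yaw":0},{"hand":0,"slide":[0,0,6],"yaw":0},{"hand":0,"slide":[0,0,12],"yaw":0},{"hand":0,"slide":[0,0,18],"yaw":0},{"hand":0,"slide":[0,5,18],"yaw":0},{"hand":0,"slide":[0,11,18],"yaw":0},{"hand":0,"slide":[-1,17,18],"yaw":0.03},{"hand":0,"slide":[-2,23,18],"yaw":0.06},{"hand":0,"slide":[-3,29,18],"yaw":0.1},{"hand":0,"slide":[-4,35,18],"yaw":0.13}]'
python3 -m inch '[{"hand":0,"slide":[0,6,0],"yaw":0},{"hand":0,"slide":[-0.5,12,0],"yaw":0},{"hand":0,"slide":[-1.2,18,0],"yaw":0},{"hand":0,"slide":[-1.2,23,0],"yaw":0},{"hand":0,"slide":[-1.2,25.5,0],"yaw":0},{"hand":0,"slide":[-1.2,25.5,-5],"yaw":0},{"hand":0,"slide":[-1.2,25.5,-8],"yaw":0},{"hand":0,"slide":[-1.2,25.5,-10],"yaw":0},{"hand":0,"slide":[-1.2,25.5,-10],"yaw":0}]'
python3 - <<'E'
from h import *
s=sense(); print(s['tcp_pos'],np.degrees(np.arctan2(s['ee_rot'][1,1],s['ee_rot'][0,1])))
a=capture("top"); b=capture("side")
o=np.hstack([cv2.resize(a[130:250,420:530],(367,400)),cv2.resize(b[110:230,200:330],(433,400))]); cv2.imwrite("pics/c1.png",o)
E
```

```text
time_s: 9.38
tcp_pos: [0.4526, 0.0581, 0.2745]
ee_rot: [[0.94, 0.34, 0.001], [0.34, -0.94, 0.0], [0.001, -0.0, -1.0]]
wrist_force: [1.8, 0.8, -0.6]
gripper_width: 0.998
time_s: 10.5
tcp_pos: [0.4408, 0.31, 0.1727]
ee_rot: [[0.941, 0.338, -0.003], [0.338, -0.941, -0.003], [-0.004, 0.002, -1.0]]
wrist_force: [0.4, -0.7, 0.1]
gripper_width: 1.004
[0.44075064 0.31002821 0.172746  ] -70.22077336589466
```

View pics/c1.png

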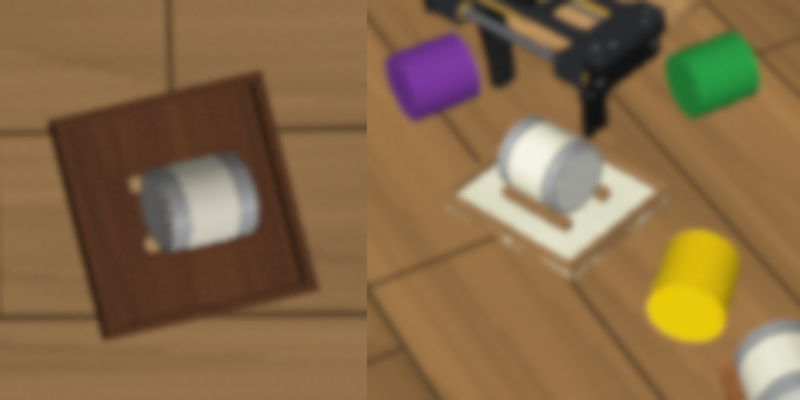

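tin_old lies between the battens in the tray (crop (200,200)). In the side crop the open gripper hangs above the carton tin, whose centre is at about side px (255.3,159.5). I'll cross-check the tin's position before descending.

```bash
python3 - <<'E'
from h import *
for u in((229.5,215),(230.4,214.6)): print(tri(u,(255.3,159.5)),on_z("top",u,.04))
print(on_z("side",(255.3,159.5),.04))
E
```

```text
(array([0.44066122, 0.31257093, 0.04222216]), np.float64(0.002249842272705466)) [0.43970864 0.3136655  0.04      ]
(array([0.44077311, 0.31049394, 0.04364821]), np.float64(0.00037697709719353373)) [0.44066072 0.31145587 0.04      ]
[0.44262388 0.31429862 0.04      ]
```

```bash
python3 -m inch '[{"hand":0,"slide":[0,0.1,-2],"yaw":0},{"hand":0,"slide":[0,0.1,-4],"yaw":0},{"hand":0,"slide":[0,0.1,-6],"yaw":0},{"hand":0,"slide":[0,0.1,-7.2],"yaw":0},{"hand":0,"slide":[0,0.1,-7.8],"yaw":0},{"hand":0,"slide":[0,0.1,-7.8],"yaw":0},{"hand":0,"slide":[0,0.1,-7.8],"yaw":0}]'
python3 -m inch '[{"hand":1,"slide":[0,0,0],"yaw":0},{"hand":1,"slide":[0,0,0],"yaw":0},{"hand":1,"slide":[0,0,0],"yaw":0},{"hand":1,"slide":[0,0,0],"yaw":0},{"hand":1,"slide":[0,0,0],"yaw":0},{"hand":1,"slide":[0,0,0],"yaw":0}]'
```

```text
time_s: 11.48
tcp_pos: [0.4416, 0.3127, 0.097]
ee_rot: [[0.941, 0.339, 0.001], [0.339, -0.941, 0.001], [0.001, -0.001, -1.0]]
wrist_force: [-1.7, 0.2, -0.7]
gripper_width: 0.999
time_s: 12.22
tcp_pos: [0.4413, 0.3126, 0.0964]
ee_rot: [[0.941, 0.339, 0.0], [0.339, -0.941, 0.001], [0.001, -0.0, -1.0]]
wrist_force: [-1.0, 0.9, 1.9]
gripper_width: 0.688
```

Gripped at 59.9 mm. I'll lift and carry to just above the third slot.

```bash
python3 -m inch '[{"hand":1,"slide":[0,0,1],"yaw":0},{"hand":1,"slide":[0,0,3],"yaw":0},{"hand":1,"slide":[0,0,6],"yaw":0},{"hand":1,"slide":[0,0,9],"yaw":0},{"hand":1,"slide":[0,0,12],"yaw":0},{"hand":1,"slide":[0,0,14],"yaw":0},{"hand":1,"slide":[0,0,14],"yaw":0}]'
python3 -m inch '[{"hand":1,"slide":[1,-2.5,0],"yaw":-0.05},{"hand":1,"slide":[2.6,-6.5,0],"yaw":-0.12},{"hand":1,"slide":[4.2,-10.5,0],"yaw":-0.19},{"hand":1,"slide":[5.8,-14.5,0],"yaw":-0.26},{"hand":1,"slide":[7.4,-18.5,0],"yaw":-0.33},{"hand":1,"slide":[9,-22.5,0],"yaw":-0.4},{"hand":1,"slide":[10.6,-26.5,0],"yaw":-0.47},{"hand":1,"slide":[12.2,-30.5,0],"yaw":-0.54},{"hand":1,"slide":[13.3,-33.4,0],"yaw":-0.59},{"hand":1,"slide":[13.9,-34.8,0],"yaw":-0.61}]'
python3 -m inch '[{"hand":1,"slide":[0,0,-1],"yaw":0},{"hand":1,"slide":[0,0,-2],"yaw":0},{"hand":1,"slide":[0,0,-3],"yaw":0},{"hand":1,"slide":[0,0,-3],"yaw":0},{"hand":1,"slide":[0,0,-3],"yaw":0}]'
python3 - <<'E'
from h import *
s=sense(); print(s['tcp_pos'],np.degrees(np.arctan2(s['ee_rot'][1,1],s['ee_rot'][0,1])))
b=capture("side"); cv2.imwrite("pics/r1.png",cv2.resize(b[120:270,290:450],(640,600)))
E
```

```text
time_s: 13.1
tcp_pos: [0.4416, 0.3125, 0.238]
ee_rot: [[0.941, 0.339, 0.002], [0.339, -0.941, 0.003], [0.003, -0.002, -1.0]]
wrist_force: [0.4, -0.2, -2.1]
gripper_width: 0.688
time_s: 14.35
tcp_pos: [0.5798, -0.0373, 0.2345]
ee_rot: [[0.965, -0.263, -0.003], [-0.263, -0.965, -0.0], [-0.003, 0.001, -1.0]]
wrist_force: [0.1, -0.1, -1.9]
gripper_width: 0.685
time_s: 14.98
tcp_pos: [0.5804, -0.0353, 0.2065]
ee_rot: [[0.966, -0.26, 0.0], [-0.26, -0.966, -0.0], [0.0, -0.0, -1.0]]
wrist_force: [-1.1, -0.6, -1.5]
gripper_width: 0.686
[ 0.58043037 -0.03526118  0.20645008] -105.06139923791929
```

View pics/r1.png

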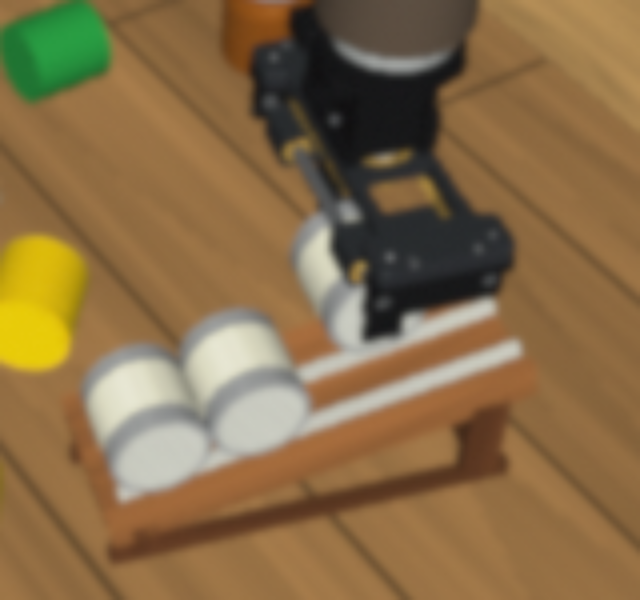

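The tin hangs over the free stretch of rails behind the two others (crop (340,285)), level and crosswise. I'll lower and release.

```bash
python3 -m inch '[{"hand":1,"slide":[0,0,-1.5],"yaw":0},{"hand":1,"slide":[0,0,-3],"yaw":0},{"hand":1,"slide":[0,0,-4],"yaw":0},{"hand":1,"slide":[0,0,-4.6],"yaw":0},{"hand":1,"slide":[0,0,-5.1],"yaw":0},{"hand":1,"slide":[0,0,-5.1],"yaw":0},{"hand":1,"slide":[0,0,-5.1],"yaw":0}]'
python3 -m inch '[{"hand":0,"slide":[0,0,0],"yaw":0},{"hand":0,"slide":[0,0,0],"yaw":0},{"hand":0,"slide":[0,0,0],"yaw":0},{"hand":0,"slide":[0,0,0],"yaw":0},{"hand":0,"slide":[0,0,0],"yaw":0},{"hand":0,"slide":[0,0,0],"yaw":0},{"hand":0,"slide":[0,0,0],"yaw":0}]'
python3 -m inch '[{"hand":0,"slide":[0,0,1],"yaw":0},{"hand":0,"slide":[0,0,3],"yaw":0},{"hand":0,"slide":[0,0,6],"yaw":0},{"hand":0,"slide":[0,0,12],"yaw":0},{"hand":0,"slide":[0,6,12],"yaw":0},{"hand":0,"slide":[0,12,12],"yaw":0},{"hand":0,"slide":[0,18,12],"yaw":0},{"hand":0,"slide":[0,24,12],"yaw":0},{"hand":0,"slide":[0,27,12],"yaw":0},{"hand":0,"slide":[0,27,12],"yaw":0}]'
python3 - <<'E'
from h import *
a=capture("top"); b=capture("side"); cv2.imwrite("pics/ftop.png",a);cv2.imwrite("pics/fside.png",b)
o=np.hstack([cv2.resize(a[100:240,330:530],None,fx=2.2,fy=2.2),cv2.resize(b[170:310,290:450],None,fx=2.2,fy=2.2)]); cv2.imwrite("pics/f1.png",o)
k=cv2.getStructuringElement(cv2.MORPH_ELLIPSE,(13,13)); P=[]
for im,box in((a,(335,135,400,230)),(b,(300,180,400,250))):
    h=cv2.cvtColor(im,cv2.COLOR_BGR2HSV); w=cv2.morphologyEx(((h[...,1]<75)*255).astype('u1'),cv2.MORPH_OPEN,k)
    c=max(blobs(w,box,300),key=cv2.contourArea); m=cv2.moments(c); P.append((m['m10']/m['m00'],m['m01']/m['m00'])); print(cv2.minAreaRect(c))
print(P,tri(*P),on_z("top",P[0],.083))
E
```

```text
time_s: 15.9
tcp_pos: [0.5805, -0.0356, 0.1556]
ee_rot: [[0.965, -0.261, 0.001], [-0.261, -0.965, 0.0], [0.001, -0.0, -1.0]]
wrist_force: [-1.2, -0.3, -1.6]
gripper_width: 0.688
time_s: 16.77
tcp_pos: [0.5803, -0.0357, 0.1552]
ee_rot: [[0.965, -0.261, -0.0], [-0.261, -0.965, -0.0], [-0.0, 0.0, -1.0]]
wrist_force: [0.9, -0.7, -0.2]
gripper_width: 1.0
time_s: 18.02
tcp_pos: [0.58, 0.2365, 0.2756]
ee_rot: [[0.966, -0.258, 0.0], [-0.258, -0.966, 0.0], [0.0, -0.0, -1.0]]
wrist_force: [-0.3, -0.7, 0.4]
gripper_width: 1.001
((366.8541259765625, 178.9599609375), (28.28689956665039, 77.71334838867188), 15.350136756896973)
((351.0479736328125, 214.79454040527344), (37.102046966552734, 80.05615997314453), 69.44395446777344)
[(366.87536304041157, 178.81860426520618), (350.77688016926334, 215.61165608770918)] (array([ 0.52029775, -0.01923972,  0.08088199]), np.float64(0.0004331545509921457)) [ 0.51990107 -0.01892167  0.083     ]
```

View pics/f1.png

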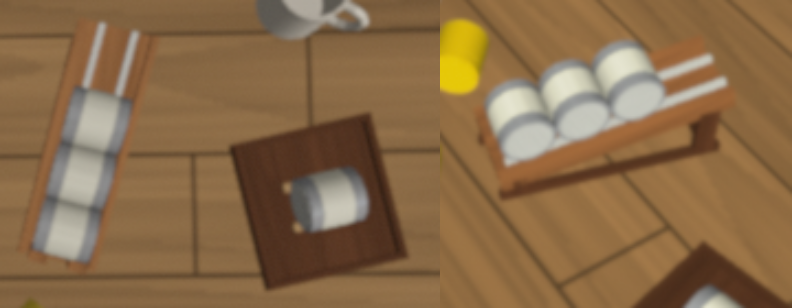

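The final crop shows three tins in a closed row in the rack at (85,175), with the row's centroid within 0.3 mm of the original. tin_old lies between the battens at (330,200), and the gripper is clear. Handing in.

```bash
python3 -c "
from station import *
finish_job(); print(sense()['time_s'])"
```

```text
the job is handed in; nothing more can be done
the job is handed in; nothing more can be done
```

I moved the oldest tin from the front stop into the tray. I then loaded the carton tin into the rack as third in the row and handed the job in after about 18 s of robot time.

**Rack:** the three tins form a closed row again. Its centroid is within 0.3 mm of the original row's and its length in the picture is the same. I judged the new tin's crosswise lie by eye from the final crop.

**Tray:** tin_old lies on its side between the battens, about 5 mm from the tray's middle by a rough reading of the picture.

**Gripper:** it is open and well clear of everything. The wrist forces reported at the end of each move never passed about 3 N.

No check failed. The only disagreements were small: triangulated heights 2–4 mm off the stated ones, and the first outline of the carton tin came out too long because it included the ledges. I remeasured that tin in both views before gripping it.

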